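# Click out the blue marker

## Robot

A 6-joint arm with a two-finger parallel gripper is mounted at the origin on a cart in front of the work surface, level with it; the furniture and walls round the work are solid. World frame = base frame: x ahead of the robot, y to its left, z up, the work surface at z = 0. Lengths are in m, angles in degrees, forces in N, time in s.
With the tool pointing down it reaches from about 0.25 to 0.8 m from the base axis. Payload 3.9 kg.
Tool frame: the origin (TCP) lies between the finger pads; the fingertips stand 22 mm ahead of it and the grasp point (between the pads) lies 3 mm ahead of it; z points along the fingers, y is the line along which they close (so a half turn about z gives the same grasp; the last joint's range is limited). The gripper opens to 85 mm and grips with 20 to 120 N. Pads are 22 mm wide; open, the fingers measure 114 mm over their backs; the gripper's body (76 mm by 85 mm) begins 54 mm behind the grasp point. The pads swing forward as they close: fully open they stand 13 mm farther back than shut.
Start: joints at [-69.041, 14.897, -7.913, 67.191, 0, 90], TCP at [0.188, -0.49, 0.253] pointing down, gripper open.
Joint ranges: [-159.42, 159.42], [-47.68, 98.78], [-73.54, 78.23], [-108.79, 121.32], [-90, 84.71], [-180, 180]. Speed limits (degrees/s): [147.25, 147.25, 180, 180, 180, 180].

## Interface

Orientations are given as a 3x3 rotation matrix whose columns are the frame's x, y, z axes.
In Python, from plant import read_state, camera, calibration, hand_in gives the robot as it stands.
- The arm moves only by the tool arm_command, never from a script. Its argument "deltas" is a list of rows, each a list of 3 entries, a list of its own where there are three numbers: the closure in counts, from 0 (fully open) to 255 (shut), then the shift along the tool's x, y, z in m, then the turn about the tool's z in rad. In form: [[gripper, [tx, ty, tz], spin], ...]. A call has 1 to 10 rows; each row is the pose to reach, as a shift and turn from the pose commanded when the call began, along the tool's axes at that moment; what a row does not reach only later rows make up. A row lasts 1/12 s, in which the tool goes at most 41.7 mm and 7.16 degrees, less where a joint would pass 70% of its speed; a pose out of reach is approached as far as the arm can. A call with a gripper value outside its range is refused whole. The fingers move at their own pace and stop on an object; "squeeze" is the grip in N (left out, the last holds). Time passes only in rows, so rows that repeat a pose let the fingers close. It gives the time, the measured TCP pose, the force, the opening and the grip force at its end, in the units of the state.
- read_state(): the state, without advancing time (a new reading comes with each control period).
- camera(name): name is "side" or "top"; returns (picture, depth): 480x640x3 uint8, red, green, blue; 480x640 float32, m along the optical axis (not along the pixel's ray), 0 where there is no reading.
- calibration(name): a dict with "fx", "fy", "cx", "cy" (pixels), "distortion" ([k1, k2, p1, p2, k3] as OpenCV has them; the pictures are not rectified), "R" (3x3) and "t" (3): a world point X has camera coordinates R X + t. Camera axes: x right, y down, z forward; pixel columns grow to the right and rows downward; lengths in m; the calibration is good to about 2 mm. A picture is of the moment at which its call begins. calibration takes no time and is no camera call.
- hand_in(): hands the job in; it is judged then, once.
The state is a dict: "time": time; "qpos": joint angles; "qvel": joint speeds; "joint_efforts": joint torques, N m; "tool_pos": TCP position; "tcp_rot": TCP orientation; "contact_force": force on the tool from outside, world axes, zero at the start; "ft_torque": the same for the moment, N m; "finger_gap": opening from 0.0 (shut) to 1.0 (fully open); "grasp_force": force on a finger pad.
Only numpy, scipy, OpenCV 4.12 (cv2) and the standard library are available. Lean on these libraries where they do the work, as an engineer would, in place of code of your own. Each camera call takes 0.05 s, during which the arm holds its last target. There are 200 camera calls.

## Task

Get the blue marker ready for labelling the vials: take it out of the stand, push its button end straight down on the rubber pad until the button is fully in and the writing tip is out, then put it back upright in its own hole in the stand, seated on its collar. Leave the red and the green marker in their holes, unclicked.

Things in the scene. Friction and masses are not known exactly. Their poses are not given: they have to be found in the camera images.
- blue_grip (a point): Blue retractable marker, upright in the stand, writing tip up, button down, about 45 g. Point on its axis to grip from above, in its round 20 mm thick upper barrel (clear from 35 mm below to 23 mm above): 40 mm above the underside of its 34 mm wide collar, 32 mm below the top of its white nose cone, 97 mm above the end of the button when that is out. z points to the tip; yaw does not matter.
- blue_button_end (a point): Centre of the free end face of the blue marker's push button, a blue 10 mm thick stub at the marker's lower end that stands 12 mm out of the barrel at first and 2 mm when fully in. Moves with the button. The barrel below the collar is 18 mm thick, 45 mm long, tapered.
- blue_marker_button (a joint): How far the blue marker's button is pushed in: 0 = out (writing tip hidden), 0.010 m = fully in, at a hard stop (black writing tip shows 8 mm above the nose cone). It resists with about 3 N all the way and stays where it is left; it does not spring back.
- press_pad: Fixed flat dark rubber pad with a ribbed grey face, 130 x 130 mm, 6 mm thick, lying on the worktop. Origin: centre of its underside; its top is 6 mm above, z up.
- marker_stand: Fixed white stand, 70 mm deep (its x), 226 mm long (its y). Origin: centre of its underside. Top plate: upper face 85 mm above the origin, 12 mm thick, three 27 mm through holes at x = 0, y = -75, 0 and +75 mm. A marker hangs in each by its collar, its button free, 28 mm above the worktop; which colour is where varies.
- red_grip (a point): The red marker, same make and size as the blue one, also in the stand: a bystander. Point on its axis, 40 mm above the underside of its collar, like blue_grip. Its top stands 157 mm above the worktop, so a marker carried over it must be lifted about 145 mm.
- red_marker_button (a joint): How far the red marker's button is pushed in (0 = out, 0.010 m = in); starts at 0 and should stay so.
- green_grip (a point): The green marker, same make and size as the blue one, also in the stand: a bystander. Point on its axis, 40 mm above the underside of its collar, like blue_grip. Its top stands 157 mm above the worktop, so a marker carried over it must be lifted about 145 mm.
- green_marker_button (a joint): How far the green marker's button is pushed in (0 = out, 0.010 m = in); starts at 0 and should stay so.
Not all that is in view belongs to the job. What is meant by the part that bears blue_grip is not yellow, and is the larger of those in its own colour.

How it is judged (in metres and radians):
On the way:
1. the blue marker's button is pushed in (at least 7 of its 10 mm) by pressing it on the rubber pad, the marker upright to within 20 degrees (value of joint blue_marker_button above 0.007 m and contact force between press_pad and anything else above 1 N and horizontal distance between blue_button_end and press_pad below 0.09 m and height (world z) of blue_button_end below 0.014 m and angle between blue_grip's own z axis and vertical below 0.35 rad), for 0.03 s.
At the end, for the whole second after the job is handed in: The blue marker's button is in (at least 7 of 10 mm) and the marker hangs at rest in its own hole again, within 12 mm of where it stood and upright within 10 degrees; the red and green markers are within 12 mm of where they stood with their buttons out (in by less than 3 mm) (value of joint blue_marker_button above 0.007 m and distance of each of blue_grip, red_grip, green_grip from where it was at the start of the episode below 0.012 m and angle between blue_grip's own z axis and vertical below 0.17 rad and value of joint each of red_marker_button, green_marker_button below 0.003 m); the robot touches nothing.
It fails at once if the red or green marker's button is pushed in by more than 5 mm (value of joint any of red_marker_button, green_marker_button above 0.005 m).
It fails at once if the red or green marker is taken out of its hole (distance of any of red_grip, green_grip from where it was at the start of the episode above 0.045 m).
It also fails if it takes over 54 s, if anything falls off the work surface, if the arm or the gripper's body presses on something with over 40 N, if the wrist force passes 120 N, or if a joint passes its speed limit or range.

## Working session

There is one attempt and no reset: what is moved stays moved. The work goes in short steps, Python scripts to look and compute and a tool call to move; the robot and the scene stay as the last step left them, time stands still between calls to the robot, and variables do not carry over. Pictures are saved under pics/ and viewed, at most 10 in all, crops included, and the job is handed in when it is done.

Besides the shell and the picture viewer there is one more tool, called after "Emit:" as a command line: name --argument value ..., lists and objects as JSON in quotes. arm_command: Moves the arm, as the interface text tells. Its arguments: {"type":"object","properties":{"deltas":{"type":"array","items":{"type":"array"}},"squeeze":{"type":"number"}},"required":["deltas"]}

```bash
mkdir -p pics
cat > h.py <<'E'
import numpy as np, cv2
from plant import read_state, camera, calibration, hand_in
def px2w(n,u,v,d=None,z=None):
    c=calibration(n);K=np.array([[c['fx'],0,c['cx']],[0,c['fy'],c['cy']],[0,0,1]]);R=np.array(c['R']);t=np.array(c['t'])
    p=cv2.undistortPoints(np.array([[[u,v]]],float),K,np.array(c['distortion']))[0,0]
    r=R.T@np.array([p[0],p[1],1]);o=-R.T@t
    return o+r*(d if d is not None else (z-o[2])/r[2])
E
python3 - <<'E'
from h import *
for n in('side','top'):
    p,d=camera(n);cv2.imwrite(f'pics/{n}0.png',p[:,:,::-1]);np.save(n+'d.npy',d)
    c=calibration(n);print(n,-np.array(c['R']).T@c['t'],np.round(c['R'],2).tolist(),c['fx'])
s=read_state();print(s['tool_pos'],np.round(s['tcp_rot'],3),s['time'],s['finger_gap'])
E
```

```text
side [ 0.40866952 -0.90141174  0.63359354] [[0.99, -0.16, -0.02], [-0.1, -0.48, -0.87], [0.14, 0.86, -0.49]] 545.2647945009893
top [0.45870568 0.03121342 1.08904923] [[-0.01, -1.0, 0.01], [-0.99, 0.01, -0.12], [0.12, -0.01, -0.99]] 474.74687442303804
[ 0.18758923 -0.48972904  0.25253221] [[ 0.934  0.358 -0.001]
 [ 0.358 -0.934  0.002]
 [ 0.    -0.002 -1.   ]] 0.1 1.0017534554598335
```

View pics/side0.png

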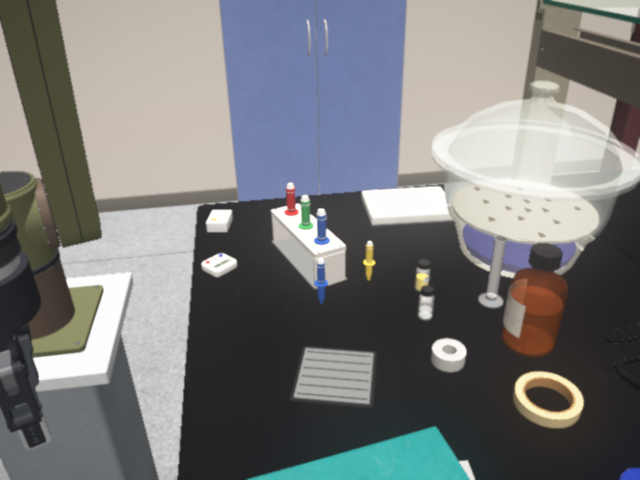

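View pics/top0.png

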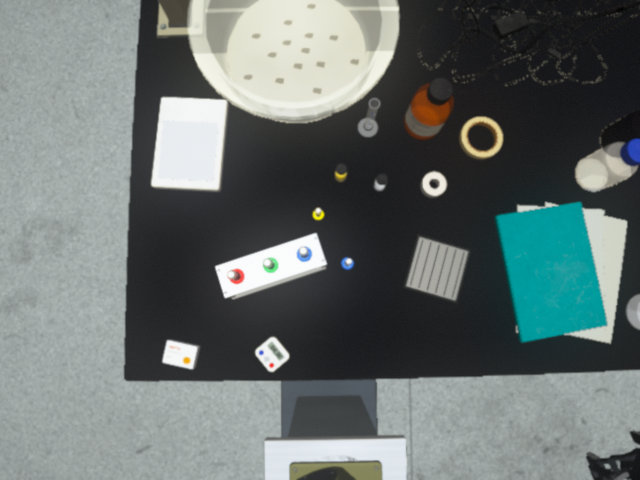

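Side view: the stand holds red (291,200), green (305,212) and blue (321,225). The pad is at (337,375) in side and (437,268) in top.
Candidates that could be taken for the target: blue in the stand (321,225), a smaller free-standing blue one (321,272) and a yellow one (369,260). I choose the blue in the stand, which is the larger. I'll check that in a crop.

Run:
```python
from h import *
s=cv2.imread('pics/side0.png')[170:310,250:390];t=cv2.imread('pics/top0.png')[220:310,205:365]
s=cv2.resize(s,(440,440),interpolation=cv2.INTER_CUBIC);t=cv2.resize(t,None,fx=2.2,fy=2.2,interpolation=cv2.INTER_CUBIC)
o=np.zeros((440,800,3),np.uint8);o[:,:440]=s;o[:t.shape[0],445:445+t.shape[1]]=t
cv2.imwrite('pics/c1.png',o)
d=np.load('topd.npy')
for u,v in[(304,254),(269,265),(235,275),(437,268),(347,263),(318,213)]:
    m=d[v-3:v+4,u-3:u+4];m=m[m>0];print(u,v,px2w('top',u,v,m.min()))
for n,u,v,z in[('side',321.5,212,.157),('top',304,253,.157),('side',337,375,.006)]: print(n,px2w(n,u,v,z=z))
# stand plate corners in top
for u,v in[(217,266),(318,234),(326,262),(225,296)]:print(px2w('top',u,v,z=.085))
for u,v in[(419,236),(468,249),(457,300),(406,286)]:print('pad',px2w('top',u,v,z=.006))
```

```text
304 254 [0.55031941 0.0586665  0.16045122]
269 265 [0.52958304 0.12758901 0.15940711]
235 275 [0.51073647 0.1944449  0.15905152]
437 268 [ 0.52895721 -0.2408786   0.01043802]
347 263 [ 0.5359913  -0.02899762  0.1033275 ]
318 213 [0.64470374 0.03007772 0.09103497]
side [0.56071885 0.04803789 0.157     ]
top [0.55264156 0.05875084 0.157     ]
side [ 0.53419288 -0.24629102  0.006     ]
[0.53440629 0.24598264 0.085     ]
[0.60029095 0.03062928 0.085     ]
[0.54013184 0.01440442 0.085     ]
[0.47081308 0.22836125 0.085     ]
pad [ 0.60396073 -0.20299669  0.006     ]
pad [ 0.5722232  -0.31660407  0.006     ]
pad [ 0.45523273 -0.28546942  0.006     ]
pad [ 0.48913633 -0.16885405  0.006     ]
```

View pics/c1.png

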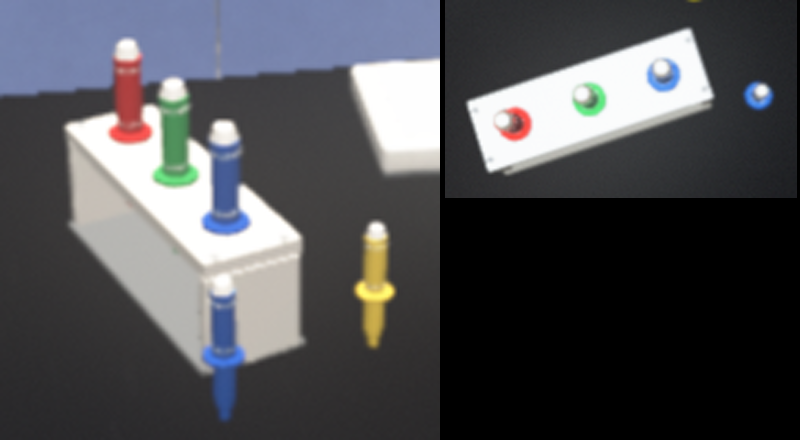

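The crop confirms it. The blue in the stand, with its nose at side (321,209) and its collar at top (304,254), is clearly larger than the free-standing one. Blue is at about (0.558, 0.059), and the stand's y axis is about (-0.30, 0.954). I'll close the fingers across the stand.

Emit:
arm_command --deltas '[[0, [0.034, -0.024, 0], -0.1], [0, [0.068, -0.048, 0], -0.2], [0, [0.102, -0.072, 0], -0.3], [0, [0.136, -0.096, 0], -0.4], [0, [0.17, -0.12, 0], -0.5], [0, [0.204, -0.144, 0], -0.6], [0, [0.238, -0.168, 0], -0.7], [0, [0.271, -0.19, 0], -0.8], [0, [0.305, -0.214, 0], -0.9], [0, [0.339, -0.238, 0], -1.0]]' --squeeze 50

```text
time: 0.93
tool_pos: [0.4197, -0.1448, 0.2531]
tcp_rot: [[0.199, 0.98, -0.0], [0.98, -0.199, -0.0], [-0.0, -0.0, -1.0]]
contact_force: [0.6, -0.8, -0.8]
finger_gap: 1.003
grasp_force: 0.0
```

```bash
cat > g.py <<'E'
from h import *
def go(x,y,z,ang=None):
    s=read_state();R=np.array(s['tcp_rot']);p=np.array(s['tool_pos'])
    a=np.degrees(np.arctan2(R[1,1],R[0,1]))
    print('t',s['time'],'pos',p.round(4),'yang',a.round(2),'z',R[:,2].round(4),'gap',round(s['finger_gap'],3),'f',np.round(s['contact_force'],1))
    print('delta',(R.T@(np.array([x,y,z])-p)).round(4),'spin',None if ang is None else -np.radians((ang-a+180)%360-180).round(3))
E
python3 -c "
from g import *
go(.558,.059,.253,17.5)"
```

```text
t 0.9333 pos [ 0.4197 -0.1448  0.2531] yang -11.47 z [-3.e-04 -0.e+00 -1.e+00] gap 1.003 f [ 0.6 -0.8 -0.8]
delta [2.272e-01 9.510e-02 1.000e-04] spin -0.506
```

Emit:
arm_command --deltas '[[0, [0.035, 0.015, 0], -0.1], [0, [0.07, 0.03, 0], -0.2], [0, [0.105, 0.044, 0], -0.3], [0, [0.14, 0.059, 0], -0.4], [0, [0.175, 0.074, 0], -0.5], [0, [0.21, 0.088, 0], -0.5], [0, [0.227, 0.095, 0], -0.5], [0, [0.227, 0.095, 0], -0.5], [0, [0.227, 0.095, 0], -0.5]]'

```text
time: 1.68
tool_pos: [0.5583, 0.0569, 0.2524]
tcp_rot: [[-0.293, 0.956, -0.002], [0.956, 0.293, -0.001], [-0.0, -0.002, -1.0]]
contact_force: [-0.5, 0.4, 0.7]
finger_gap: 0.999
grasp_force: 0.0
```

Run:
```python
from g import *
go(.558,.059,.128,17.5)
p,d=camera('side');q,e=camera('top')
o=np.hstack([cv2.resize(p[100:300,240:400],(400,500)),cv2.resize(q[190:340,230:350],(400,500))])
cv2.imwrite('pics/c2.png',o[:,:,::-1])
for z in(.157,.088):
  for a in((.558,.059),):
    for n in('side','top'):
      c=calibration(n);K=np.array([[c['fx'],0,c['cx']],[0,c['fy'],c['cy']],[0,0,1]])
      print(n,z,cv2.projectPoints(np.array([[*a,z]]),cv2.Rodrigues(np.array(c['R']))[0],np.array(c['t'],float),K,np.array(c['distortion']))[0].ravel())
```

```text
t 1.6833 pos [0.5583 0.0569 0.2524] yang 17.02 z [-1.8e-03 -6.0e-04 -1.0e+00] gap 0.999 f [-0.5  0.4  0.7]
delta [0.0021 0.0005 0.1244] spin -0.008
side 0.157 [319.22887259 209.71249564]
top 0.157 [303.84959561 250.30028832]
side 0.088 [319.86213213 240.04887394]
top 0.088 [304.85151239 253.73908892]
```

View pics/c2.png

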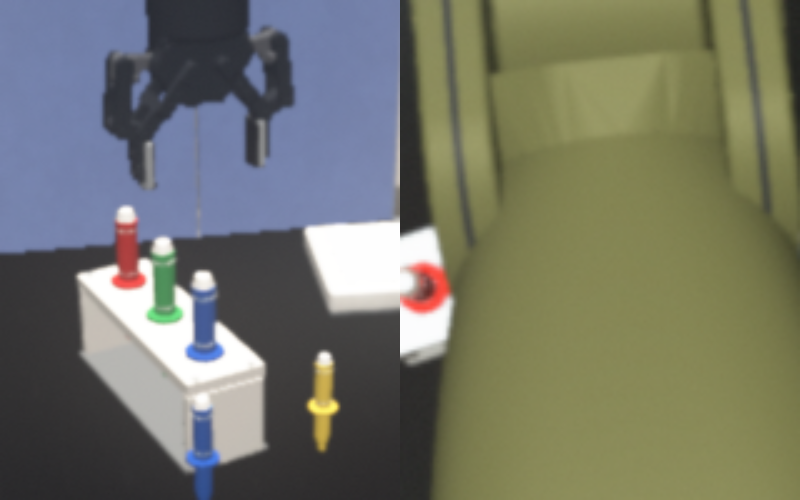

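The side crop shows the nose at (321.2,208.8), about 2 px right of my estimate, so the marker is near x=0.560. I'll descend and grip.

Emit:
arm_command --deltas '[[0, [0.0015, 0.002, 0.03], 0], [0, [0.0015, 0.002, 0.06], 0], [0, [0.0015, 0.002, 0.085], 0], [0, [0.0015, 0.002, 0.105], 0], [0, [0.0015, 0.002, 0.12], 0], [0, [0.0015, 0.002, 0.124], 0], [0, [0.0015, 0.002, 0.124], 0], [0, [0.0015, 0.002, 0.124], 0]]'

```text
time: 2.45
tool_pos: [0.5599, 0.0574, 0.1301]
tcp_rot: [[-0.29, 0.957, 0.001], [0.957, 0.29, -0.0], [-0.0, 0.001, -1.0]]
contact_force: [-0.7, 0.6, -0.0]
finger_gap: 1.0
grasp_force: 0.0
```

Emit:
arm_command --deltas '[[120, [0, 0, 0], 0], [150, [0, 0, 0], 0], [170, [0, 0, 0], 0], [190, [0, 0, 0], 0], [210, [0, 0, 0], 0], [230, [0, 0, 0], 0], [255, [0, 0, 0], 0], [255, [0, 0, 0], 0], [255, [0, 0, 0], 0], [255, [0, 0, 0], 0]]' --squeeze 50

```text
time: 3.28
tool_pos: [0.5603, 0.0583, 0.1298]
tcp_rot: [[-0.291, 0.957, 0.001], [0.957, 0.291, 0.0], [-0.0, 0.001, -1.0]]
contact_force: [-0.7, 0.0, 5.0]
finger_gap: 0.221
grasp_force: 48.7
```

Run:
```python
from g import *
go(.558,.059,.128,17.5)
p,d=camera('side')
cv2.imwrite('pics/c3.png',cv2.resize(p[120:320,240:400],(640,600))[:,:,::-1])
```

```text
t 3.2833 pos [0.5603 0.0583 0.1298] yang 16.91 z [ 9.e-04  2.e-04 -1.e+00] gap 0.221 f [-0.7  0.   5. ]
delta [ 0.0013 -0.002   0.0018] spin -0.01
```

View pics/c3.png

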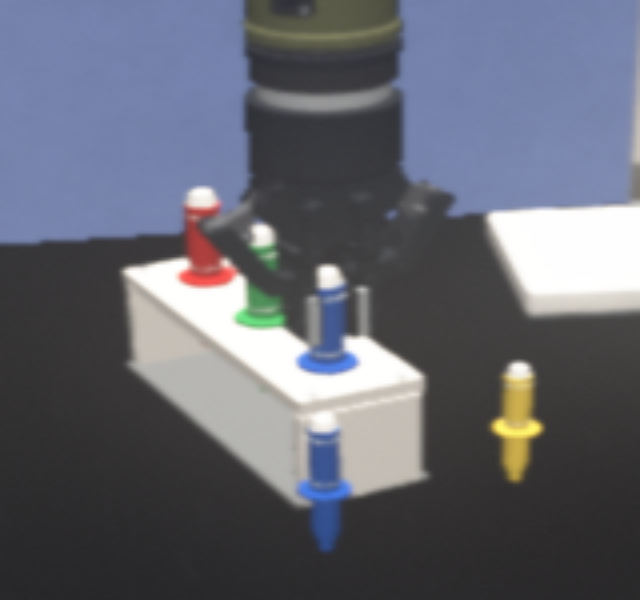

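Gripped: 49 N at about 19 mm opening, and the picture shows the pads on the blue marker at (328,320). I'll lift it 135 mm.

Emit:
arm_command --deltas '[[255, [0, 0, -0.01], 0], [255, [0, 0, -0.025], 0], [255, [0, 0, -0.045], 0], [255, [0, 0, -0.065], 0], [255, [0, 0, -0.085], 0], [255, [0, 0, -0.105], 0], [255, [0, 0, -0.125], 0], [255, [0, 0, -0.135], 0], [255, [0, 0, -0.135], 0]]'

```text
time: 4.08
tool_pos: [0.5612, 0.0583, 0.2668]
tcp_rot: [[-0.291, 0.957, 0.004], [0.957, 0.291, 0.0], [-0.001, 0.004, -1.0]]
contact_force: [-0.3, 0.3, -0.5]
finger_gap: 0.22
grasp_force: 48.8
```

```bash
python3 -c "
from g import *
go(.531,-.244,.265)"
```

```text
t 4.0833 pos [0.5612 0.0583 0.2668] yang 16.9 z [ 4.4e-03  4.0e-04 -1.0e+00] gap 0.22 f [-0.3  0.3 -0.5]
delta [-0.2804 -0.1168  0.0016] spin None
```

Emit:
arm_command --deltas '[[255, [-0.02, -0.008, 0], 0], [255, [-0.055, -0.023, 0], 0], [255, [-0.09, -0.037, 0], 0], [255, [-0.125, -0.052, 0], 0], [255, [-0.16, -0.067, 0], 0], [255, [-0.195, -0.081, 0], 0], [255, [-0.23, -0.096, 0], 0], [255, [-0.26, -0.108, 0], 0], [255, [-0.28, -0.117, 0], 0], [255, [-0.28, -0.117, 0], 0]]'

```text
time: 4.92
tool_pos: [0.5281, -0.2478, 0.2623]
tcp_rot: [[-0.286, 0.958, -0.003], [0.958, 0.286, -0.001], [-0.0, -0.003, -1.0]]
contact_force: [0.4, 0.1, -1.0]
finger_gap: 0.224
grasp_force: 48.8
```

Emit:
arm_command --deltas '[[255, [0, 0, 0.02], 0], [255, [0, 0, 0.05], 0], [255, [0, 0, 0.08], 0], [255, [0, 0, 0.105], 0], [255, [0, 0, 0.12], 0], [255, [0, 0, 0.125], 0], [255, [0, 0, 0.125], 0]]'

```text
time: 5.5
tool_pos: [0.5277, -0.2424, 0.1368]
tcp_rot: [[-0.291, 0.957, -0.005], [0.957, 0.291, 0.002], [0.004, -0.004, -1.0]]
contact_force: [-0.0, 0.8, 0.2]
finger_gap: 0.22
grasp_force: 48.8
```

Run:
```python
from g import *
go(.531,-.244,.265)
p,d=camera('side')
cv2.imwrite('pics/c4.png',cv2.resize(p[200:420,240:440],(545,600))[:,:,::-1])
```

```text
t 5.5 pos [ 0.5277 -0.2424  0.1368] yang 16.93 z [-0.0048  0.0024 -1.    ] gap 0.22 f [-0.   0.8  0.2]
delta [-0.0021  0.0022 -0.1282] spin None
```

View pics/c4.png

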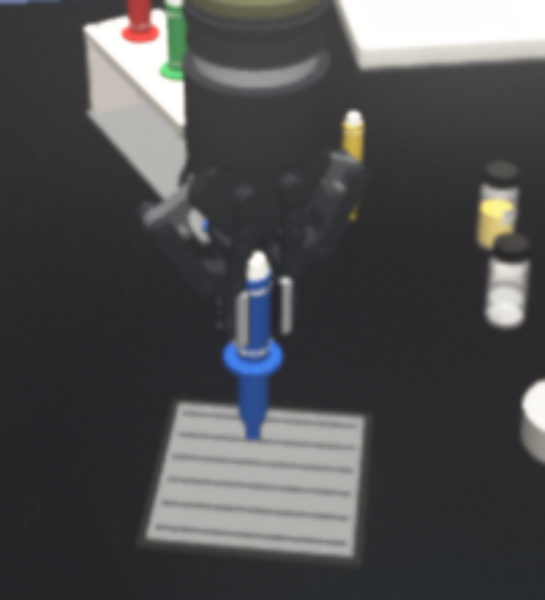

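The blue marker is held upright over the pad, with its button end at crop pixel (253,438), about 29 mm above the pad. I'll press slowly.

Emit:
arm_command --deltas '[[255, [0, 0, 0.01], 0], [255, [0, 0, 0.02], 0], [255, [0, 0, 0.026], 0], [255, [0, 0, 0.029], 0], [255, [0, 0, 0.031], 0], [255, [0, 0, 0.033], 0], [255, [0, 0, 0.035], 0], [255, [0, 0, 0.036], 0], [255, [0, 0, 0.037], 0], [255, [0, 0, 0.037], 0]]'

```text
time: 6.38
tool_pos: [0.5292, -0.2437, 0.1024]
tcp_rot: [[-0.291, 0.957, -0.0], [0.957, 0.291, 0.0], [0.0, -0.0, -1.0]]
contact_force: [-2.0, 0.5, 1.5]
finger_gap: 0.219
grasp_force: 48.9
```

Emit:
arm_command --deltas '[[255, [0, 0, 0.001], 0], [255, [0, 0, 0.001], 0], [255, [0, 0, 0.002], 0], [255, [0, 0, 0.002], 0]]'

```text
time: 6.72
tool_pos: [0.5293, -0.2437, 0.1002]
tcp_rot: [[-0.291, 0.957, -0.0], [0.957, 0.291, 0.0], [0.0, -0.0, -1.0]]
contact_force: [-1.4, -0.1, 0.9]
finger_gap: 0.223
grasp_force: 49.0
```

Emit:
arm_command --deltas '[[255, [0, 0, 0.001], 0], [255, [0, 0, 0.001], 0], [255, [0, 0, 0.002], 0], [255, [0, 0, 0.002], 0]]'

```text
time: 7.05
tool_pos: [0.5294, -0.2437, 0.0981]
tcp_rot: [[-0.291, 0.957, -0.0], [0.957, 0.291, 0.0], [0.0, -0.0, -1.0]]
contact_force: [-1.0, -0.1, 1.4]
finger_gap: 0.221
grasp_force: 49.0
```

Emit:
arm_command --deltas '[[255, [0, 0, 0.001], 0], [255, [0, 0, 0.001], 0], [255, [0, 0, 0.001], 0]]'

```text
time: 7.3
tool_pos: [0.5296, -0.2438, 0.0977]
tcp_rot: [[-0.291, 0.957, 0.001], [0.957, 0.291, -0.0], [-0.0, 0.0, -1.0]]
contact_force: [-1.7, -0.4, 5.1]
finger_gap: 0.222
grasp_force: 49.4
```

Emit:
arm_command --deltas '[[255, [0, 0, 0.001], 0], [255, [0, 0, 0.001], 0], [255, [0, 0, 0.001], 0]]'

```text
time: 7.55
tool_pos: [0.5297, -0.244, 0.0976]
tcp_rot: [[-0.291, 0.957, 0.001], [0.957, 0.291, -0.001], [-0.001, 0.001, -1.0]]
contact_force: [-3.3, 2.1, 10.7]
finger_gap: 0.216
grasp_force: 50.0
```

Run:
```python
from g import *
go(.5603,.0583,.265,16.9)
p,d=camera('side')
cv2.imwrite('pics/c5.png',cv2.resize(p[240:420,260:420],(533,600),interpolation=cv2.INTER_CUBIC)[:,:,::-1])
```

```text
t 7.55 pos [ 0.5297 -0.244   0.0976] yang 16.9 z [ 1.2e-03 -7.0e-04 -1.0e+00] gap 0.216 f [-3.3  2.1 10.7]
delta [ 0.2802  0.1173 -0.1676] spin -0.0
```

View pics/c5.png

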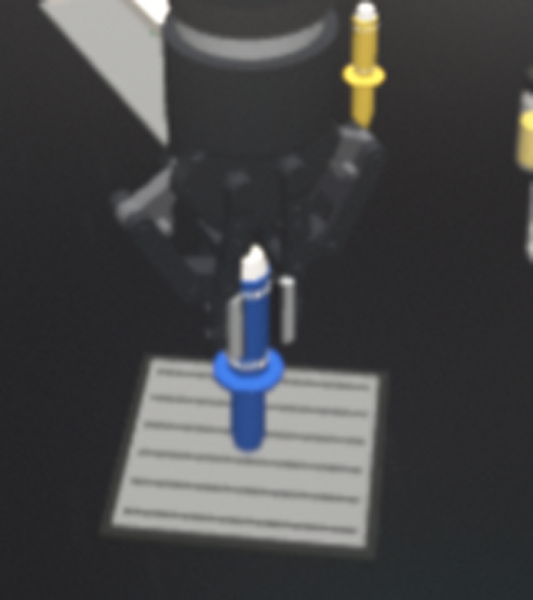

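At (248,450) the barrel's lower end sits on the pad with the button gone in. The force rose to 10.7 N at the hard stop, after about 10 mm of travel. I'll lift and go back.

Emit:
arm_command --deltas '[[255, [0, 0, -0.015], 0], [255, [0, 0, -0.035], 0], [255, [0, 0, -0.06], 0], [255, [0, 0, -0.085], 0], [255, [0, 0, -0.11], 0], [255, [0, 0, -0.135], 0], [255, [0, 0, -0.155], 0], [255, [0, 0, -0.168], 0], [255, [0, 0, -0.168], 0], [255, [0, 0, -0.168], 0]]'

```text
time: 8.43
tool_pos: [0.5303, -0.244, 0.2645]
tcp_rot: [[-0.291, 0.957, 0.002], [0.957, 0.291, -0.001], [-0.001, 0.002, -1.0]]
contact_force: [0.1, -0.6, -0.5]
finger_gap: 0.221
grasp_force: 49.1
```

Emit:
arm_command --deltas '[[255, [0.02, 0.008, 0], 0], [255, [0.055, 0.023, 0], 0], [255, [0.09, 0.037, 0], 0], [255, [0.125, 0.052, 0], 0], [255, [0.16, 0.067, 0], 0], [255, [0.195, 0.081, 0], 0], [255, [0.23, 0.096, 0], 0], [255, [0.26, 0.108, 0], 0], [255, [0.28, 0.117, 0], 0], [255, [0.28, 0.117, 0], 0]]'

```text
time: 9.27
tool_pos: [0.5597, 0.0624, 0.2621]
tcp_rot: [[-0.296, 0.955, -0.002], [0.955, 0.296, 0.002], [0.002, -0.002, -1.0]]
contact_force: [0.7, 0.2, -0.1]
finger_gap: 0.222
grasp_force: 49.1
```

Emit:
arm_command --deltas '[[255, [0, 0, 0], 0], [255, [0, 0, 0], 0], [255, [0, 0, 0], 0]]'

```text
time: 9.52
tool_pos: [0.5595, 0.0572, 0.2634]
tcp_rot: [[-0.29, 0.957, -0.001], [0.957, 0.29, -0.0], [-0.0, -0.001, -1.0]]
contact_force: [0.8, -0.5, -0.3]
finger_gap: 0.22
grasp_force: 49.1
```

Run:
```python
from g import *
go(.5603,.0583,.19,16.9)
p,d=camera('side')
cv2.imwrite('pics/c6.png',cv2.resize(p[100:300,240:400],(480,600),interpolation=cv2.INTER_CUBIC)[:,:,::-1])
```

```text
t 9.5167 pos [0.5595 0.0572 0.2634] yang 16.83 z [-1.4e-03 -4.0e-04 -1.0e+00] gap 0.22 f [ 0.8 -0.5 -0.3]
delta [0.0008 0.0012 0.0734] spin -0.001
```

View pics/c6.png

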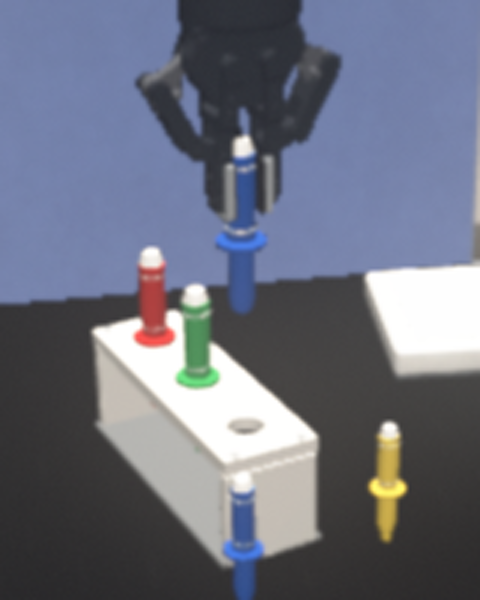

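The hole is empty at (246,425), with the marker's lower end at (242,308), aligned to about 1 mm. The red and green markers haven't moved. I'll lower it.

Emit:
arm_command --deltas '[[255, [0.001, 0.001, 0.02], 0], [255, [0.001, 0.001, 0.04], 0], [255, [0.001, 0.001, 0.055], 0], [255, [0.001, 0.001, 0.065], 0], [255, [0.001, 0.001, 0.075], 0], [255, [0.001, 0.001, 0.085], 0], [255, [0.001, 0.001, 0.095], 0], [255, [0.001, 0.001, 0.1], 0], [255, [0.001, 0.001, 0.1], 0]]'

```text
time: 10.32
tool_pos: [0.5599, 0.0593, 0.1631]
tcp_rot: [[-0.291, 0.957, -0.002], [0.957, 0.291, -0.0], [0.0, -0.002, -1.0]]
contact_force: [-0.8, -0.4, -0.9]
finger_gap: 0.22
grasp_force: 49.1
```

Emit:
arm_command --deltas '[[255, [0, 0, 0.01], 0], [255, [0, 0, 0.02], 0], [255, [0, 0, 0.026], 0], [255, [0, 0, 0.03], 0], [255, [0, 0, 0.032], 0], [255, [0, 0, 0.032], 0], [255, [0, 0, 0.032], 0]]'

```text
time: 10.9
tool_pos: [0.5607, 0.0595, 0.1324]
tcp_rot: [[-0.291, 0.957, 0.0], [0.957, 0.291, 0.0], [-0.0, 0.0, -1.0]]
contact_force: [-0.5, 0.4, 0.3]
finger_gap: 0.222
grasp_force: 49.1
```

Nearly seated. I'll go another 2 mm, then open slowly.

Emit:
arm_command --deltas '[[255, [0, 0, 0.001], 0], [255, [0, 0, 0.002], 0], [255, [0, 0, 0.002], 0], [255, [0, 0, 0.002], 0]]'

```text
time: 11.23
tool_pos: [0.5607, 0.0594, 0.1304]
tcp_rot: [[-0.291, 0.957, 0.0], [0.957, 0.291, 0.0], [-0.0, 0.0, -1.0]]
contact_force: [-0.5, -0.4, -0.3]
finger_gap: 0.219
grasp_force: 49.1
```

Emit:
arm_command --deltas '[[190, [0, 0, 0], 0], [180, [0, 0, 0], 0], [160, [0, 0, 0], 0], [130, [0, 0, 0], 0], [90, [0, 0, 0], 0], [40, [0, 0, 0], 0], [0, [0, 0, 0], 0], [0, [0, 0, 0], 0], [0, [0, 0, 0], 0], [0, [0, 0, 0], 0]]'

```text
time: 12.07
tool_pos: [0.5606, 0.0594, 0.1303]
tcp_rot: [[-0.291, 0.957, 0.0], [0.957, 0.291, -0.0], [-0.0, -0.0, -1.0]]
contact_force: [0.1, -0.1, 0.1]
finger_gap: 0.999
grasp_force: 0.0
```

Emit:
arm_command --deltas '[[0, [0, 0, -0.01], 0], [0, [0, 0, -0.03], 0], [0, [0, 0, -0.055], 0], [0, [0, 0, -0.08], 0], [0, [0, 0, -0.105], 0], [0, [0, 0, -0.13], 0], [0, [0, 0, -0.13], 0], [0, [0, 0, -0.13], 0]]'

```text
time: 12.73
tool_pos: [0.5618, 0.0596, 0.2628]
tcp_rot: [[-0.291, 0.957, 0.005], [0.957, 0.291, 0.001], [-0.001, 0.005, -1.0]]
contact_force: [-0.5, -0.2, -0.4]
finger_gap: 0.998
grasp_force: 0.0
```

Run:
```python
from g import *
go(.5603,.0583,.19,16.9)
p,d=camera('side')
cv2.imwrite('pics/c7.png',cv2.resize(p[120:300,240:400],(533,600),interpolation=cv2.INTER_CUBIC)[:,:,::-1])
```

```text
t 12.7333 pos [0.5618 0.0596 0.2628] yang 16.9 z [ 4.7e-03  5.0e-04 -1.0e+00] gap 0.998 f [-0.5 -0.2 -0.4]
delta [-0.0007 -0.0022  0.0728] spin 0.0
```

View pics/c7.png

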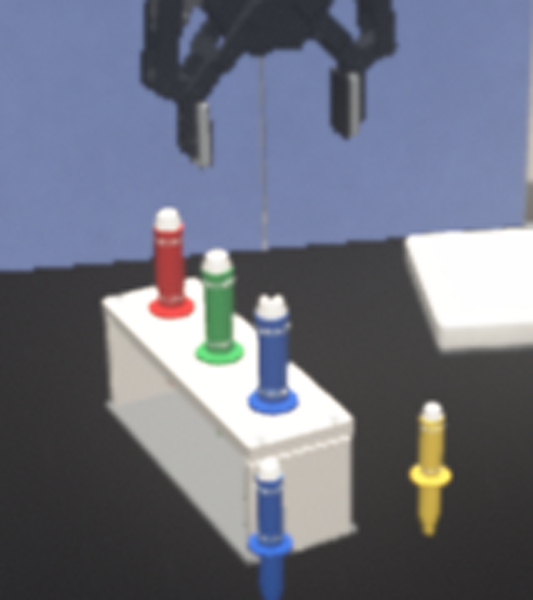

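The blue marker is upright and seated at (273,400), with the dark writing tip showing at (270,297). The red and green markers are undisturbed and the gripper is clear.

```bash
python3 -c "
from plant import hand_in
print(hand_in())"
```

```text
the job is handed in; nothing more can be done
None
```

I clicked the blue marker on the rubber pad, put it back upright in its own hole and handed the job in at about 13 s; the red and green markers look undisturbed, but hand-in returned no verdict.

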